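Back off the bench winch to its cable clamp and lock it again

TASK

The empty hand winch is to be fitted with a new cable: lift its pawl off the ratchet wheel and lay it right over onto its rest, and turn the drum back with the crank until the cable clamp on the drum faces straight up (the crank arm then stands upright). Then tip the pawl over again so that it drops into the ratchet teeth and the drum is locked there, and leave the loose parts lying round the winch where they are.

Things in the scene. Friction and masses are not known exactly. Their poses are not given: they have to be found in the camera images.
- winch: small grey bench winch bolted to the bench, base plate 150 x 104 x 10 mm, side plates to 111 mm high (pawl ear to 153 mm). Origin: centre of the base plate's underside; z up; own y along the drum axis: crank at the +y end, ratchet wheel and pawl at the -y end; own -x faces roughly to the robot. Ratchet: 10 teeth, 92 mm across, tips 10 mm high
- drum_axis (a point): point on the drum's axis midway between the side plates, 90 mm above the bench; the axis runs along the winch's own y. Drum flanges 88 mm across
- drum (a joint): angle of drum, ratchet wheel and crank (one part), rad. 0 = clamp and crank arm straight up; positive = crank leaning to the winch's own +x, away from the robot. Starts 0.85 to 1.4; turning back lessens it; limits -0.9, 1.7. Friction 0.18 N m: stays where left. The lowered pawl stops turning back at -0.13, 0.50, 1.13 (let down between 0.49 and -0.11 it drops in the space whose stop is -0.13)
- crank_handle (a point): centre of the black round crank handle, 18 mm diameter, 52 mm long, lying parallel to the drum axis (own y); 60 mm from the axis, 83 mm to own +y of the winch's middle; the flat crank arm (8 mm thick) is at its inner end, 29 mm from this point; the handle does not spin on the arm, so it turns within the fingers
- cable_clamp (a point): outer face of the cable clamp, a 24 x 30 mm saddle with two nuts on the drum between its flanges, 38 mm from the axis, in line with the crank arm
- pawl_pivot (a point): pivot of the pawl, on the winch's own -x side of the wheel at the -y end, 142 mm above the bench; the hinge runs along own y; this point is at mid-thickness of the 10 mm thick pawl, 24 mm to own +y of pawl_pin
- pawl (a joint): angle of the pawl, rad. About -0.03 to 0 = nose in the bottom of a tooth space, up to 0.12 on a tooth's back slope, 0.16 on a tooth tip; grows as it is lifted up and over towards own -x. Beyond about 1.9 it falls by its weight onto its rest at 2.3 and stays; below 1.6 it falls back onto the wheel. Hinge nearly free, about 0.5 N at the pin
- pawl_pin (a point): middle of the pawl's lifting pin, a steel cross pin, 10 mm diameter, sticking out 31 mm from the outer (own -y) face of the pawl, with a 15 mm round head at its end; parallel to own y, 45 mm from the pivot. At pawl angle 0 it lies 45 mm to own +x of the pivot and 6 mm below it. This point is 19 mm out from the pawl's outer face
- flange_mid (a point): centre of a round aluminium flange casting, 60 mm diameter, 28 mm high, a bystander
- bolt_mid (a point): middle of a hexagon bolt, 47 mm long, 17 mm high, lying on the bench, a bystander
- hex_key_mid (a point): middle of a black hexagon key, 99 x 38 x 9 mm, lying on the bench, a bystander
- shear_bar (a point): hinge of the tall hand lever of the lever shear, a fixed machine on the bench to the winch's own +y side: from this point the bar (about 30 mm thick) stands straight up to 0.68 m above the bench. The shear's body (up to 0.17 m high) runs from below it towards the robot. An arm that comes from the left must draw in close to its base, less than 0.4 m out, to swing past it

How it is judged:
On the way, in this order (a step that is already met when the one before it is completed fails the run):
1. the pawl is lifted off the wheel and lies over on its rest (value of joint pawl above 2.1 rad), for 0.2 s.
2. with the pawl clear, the drum is turned back to less than a tooth from the clamp-up position (value of joint drum below 0.5 rad and value of joint pawl above 1.5 rad), for 0.2 s.
At the end, for the whole second after the job is handed in: The cable clamp faces up to within about 0.2 rad (drum joint between -0.22 and 0.2), the pawl is down between the teeth (pawl joint below 0.125 rad, not perched on a tooth tip), and drum and pawl are at rest (value of joint drum between -0.22 and 0.2 rad and value of joint pawl below 0.125 rad and velocity of joint drum between -0.05 and 0.05 rad/s and velocity of joint pawl between -0.05 and 0.05 rad/s); the robot touches nothing.
It fails at once if the flange casting, the bolt or the hexagon key is moved by more than 30 mm (distance of any of flange_mid, bolt_mid, hex_key_mid from where it was at the start of the episode above 0.03 m).
It also fails if it takes over 72 s, if anything falls off the work surface, if the arm or the gripper's body presses on something with over 40 N, if the wrist force passes 120 N, or if a joint passes its speed limit or range.

ROBOT

A 6-joint arm with a two-finger parallel gripper is mounted at the origin on a cart in front of the work surface, level with it; the furniture and walls round the work are solid. World frame = base frame: x ahead of the robot, y to its left, z up, the work surface at z = 0. Lengths are in m, angles in rad, forces in N, time in s.
With the tool pointing down it reaches from about 0.25 to 0.725 m from the base axis. Payload 4 kg.
Tool frame: the origin (TCP) lies midway between the tips of the shut fingers; the grasp point (between the pads) lies bot.tcp_to_grasp behind it (bot.tcp_to_grasp is the distance from the TCP to the grasp point, in m); z points along the fingers, y is the line along which they close (so a half turn about z gives the same grasp; the last joint's range is limited). The gripper opens to 85 mm and grips with 20 to 120 N. Pads are 22 mm wide; open, the fingers measure 114 mm over their backs; the gripper's body (76 mm by 85 mm) begins 54 mm behind the grasp point. The pads swing forward as they close: fully open they stand 13 mm farther back than shut.
Start: joints at [1.177, 0.241, 0.005, 1.335, 0, 1.571], TCP at [0.192, 0.462, 0.231] pointing down, gripper open.
Joint ranges: [-2.72, 2.72], [-1.05, 1.87], [-1.09, 1.28], [-1.99, 2.15], [-1.42, 1.44], [-3.14, 3.14]. Speed limits (rad/s): [2.79, 2.79, 3.14, 3.14, 3.14, 3.14].

INTERFACE

Orientations are given as a unit quaternion [x, y, z, w].
In Python, from workcell import readout, camera, bot gives the robot as it stands. The module is installed in compiled form; this text tells all that it offers.
- The arm moves only by the tool jog_arm, never from a script. Its argument "motion" is a list of rows, each an object of numbers: "x", "y", "z": the shift along the tool's x, y, z in mm; "spin": the turn about the tool's z in degrees; "fingers": the closure, from -1 (fully open) to 1 (shut). A call has 1 to 8 rows; each row is the pose to reach, as a shift and turn from the pose commanded when the call began, along the tool's axes at that moment; what a row does not reach only later rows make up. A row lasts 1/8 s, in which the tool goes at most 62.5 mm and 10.7 degrees, less where a joint would pass 70% of its speed; a pose out of reach is approached as far as the arm can. A call with a gripper value outside its range is refused whole. The fingers move at their own pace and stop on an object; the grip force is fixed at half the most. Time passes only in rows, so rows that repeat a pose let the fingers close. It gives the time, the measured TCP pose, the force, the opening and the grip force at its end, in the units of the state.
- readout.get_obs(): the state, without advancing time (a new reading comes with each control period).
- camera(name): name is "side" or "top" or "wrist"; returns a dict with "pixels" (384x512x3 uint8, red, green, blue), "K" (3x3 intrinsics, pixels), "dist" ([k1, k2, p1, p2, k3] as OpenCV has them; the pictures are not rectified), "rvec" (rotation vector, rad) and "tvec" (3), from world to camera coordinates, as OpenCV has them. Camera axes: x right, y down, z forward; pixel columns grow to the right and rows downward; lengths in m; the calibration is good to about 2 mm. A picture is of the moment at which its call begins. There is no depth.
- bot.job_done(): hands the job in; it is judged then, once.
The state is a dict: "clock": time; "joint_pos": joint angles; "joint_vel": joint speeds; "tau": joint torques, N m; "eef_pos": TCP position; "tool_rot": TCP orientation; "ft_force": force on the tool from outside, world axes, zero at the start; "ft_torque": the same for the moment, N m; "grip_width": finger opening in m; "grasp_force": force on a finger pad.
Only numpy, scipy, OpenCV 4.12 (cv2) and the standard library are available. Lean on these libraries where they do the work, as an engineer would, in place of code of your own. Each camera call takes 0.05 s, during which the arm holds its last target. There are 200 camera calls.

## Working session

There is one attempt and no reset: what is moved stays moved. The work goes in short steps, Python scripts to look and compute and a tool call to move; the robot and the scene stay as the last step left them, time stands still between calls to the robot, and variables do not carry over. Pictures are saved under pics/ and viewed, at most 10 in all, crops included, and the job is handed in when it is done.

Besides the shell and the picture viewer there is one more tool, called after ">>>" as name(argument=value, ...), one argument or row to a line, values as JSON. jog_arm: Moves the arm, as the interface text tells. Its arguments: {"type":"object","properties":{"motion":{"type":"array"}},"required":["motion"]}

```bash
mkdir -p pics; ls
python3 - <<'E'
from workcell import readout, camera, bot
import cv2,numpy as np
o=readout.get_obs()
print({k:np.round(v,3).tolist() for k,v in o.items()}, bot.tcp_to_grasp)
for n in("side","top"):
    c=camera(n); cv2.imwrite(f"pics/{n}0.png",c["pixels"][:,:,::-1])
    R=cv2.Rodrigues(np.array(c["rvec"]))[0]; print(n,np.round(c["K"],1).tolist(),np.round(c["dist"],3),"pos",np.round(-R.T@np.ravel(c["tvec"]),3),"fwd",np.round(R[2],2))
E
```

```text
pics
{'clock': 0.0, 'joint_pos': [1.177, 0.241, 0.004, 1.335, 0.0, 1.571], 'joint_vel': [-0.002, 0.0, 0.002, -0.0, -0.0, -0.0], 'tau': [0.0, -37.232, 25.241, 0.017, 0.0, -0.0], 'eef_pos': [0.192, 0.461, 0.23], 'tool_rot': [0.196, 0.981, -0.001, -0.0], 'ft_force': [0.395, -0.678, -0.351], 'ft_torque': [-0.015, -0.019, -0.034], 'grasp_force': 0.0, 'grip_width': 0.085} 0.0187
side [[403.6, 0.0, 256.5], [0.0, 403.6, 194.3], [0.0, 0.0, 1.0]] [-0.053  0.     0.     0.     0.   ] pos [ 0.523 -1.059  0.721] fwd [ 0.08  0.76 -0.65]
top [[408.5, 0.0, 256.6], [0.0, 408.5, 191.8], [0.0, 0.0, 1.0]] [-0.097  0.     0.     0.     0.   ] pos [ 0.437 -0.322  1.105] fwd [ 0.15 -0.01 -0.99]
```

View pics/side0.png

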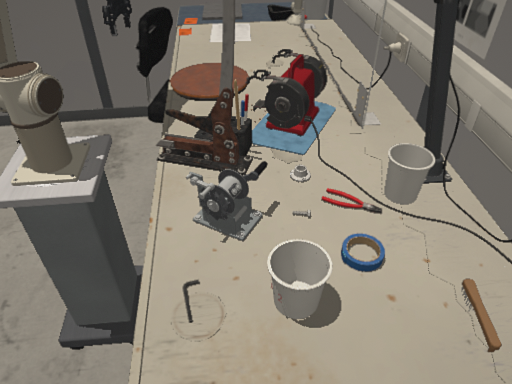

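View pics/top0.png

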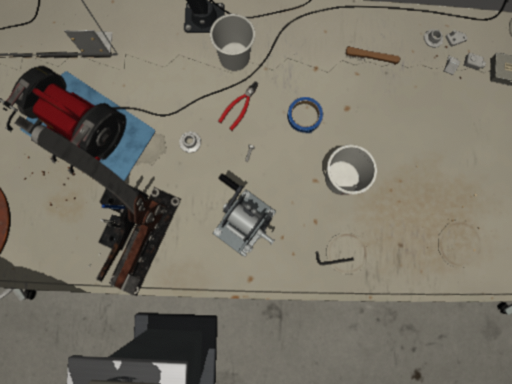

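The pictures show the winch at about (245,220) in top and (228,203) in side. The shear stands between it and the arm's start, at (140,235) in top. The bystanders in top are the flange (190,142), bolt (250,152) and hex key (335,259). Next I'll enlarge the winch.

```bash
cat > h.py <<'E'
import numpy as np, cv2
from workcell import readout, camera, bot
from scipy.spatial.transform import Rotation as Rot
def ray(c,uv):
    p=cv2.undistortPoints(np.array([[uv]],float),c["K"],c["dist"]).ravel()
    R=cv2.Rodrigues(np.array(c["rvec"],float))[0]; o=-R.T@np.ravel(c["tvec"]); d=R.T@np.array([p[0],p[1],1]); return o,d/np.linalg.norm(d)
def onz(c,uv,z):
    o,d=ray(c,uv); return o+d*(z-o[2])/d[2]
def tri(c1,u1,c2,u2):
    o1,d1=ray(c1,u1);o2,d2=ray(c2,u2)
    s=np.linalg.lstsq(np.stack([d1,-d2],1),o2-o1,rcond=None)[0]
    a,b=o1+s[0]*d1,o2+s[1]*d2; return (a+b)/2,np.linalg.norm(a-b)
def proj(c,P):
    return cv2.projectPoints(np.atleast_2d(np.array(P,float)),np.array(c["rvec"],float),np.array(c["tvec"],float),np.array(c["K"],float),np.array(c["dist"],float))[0].reshape(-1,2)
def save(n,img): cv2.imwrite(f"pics/{n}.png",img[:,:,::-1])
E
python3 - <<'E'
from h import *
import pickle
s,t=camera("side"),camera("top"); pickle.dump((s,t),open("c0.pkl","wb"))
a=cv2.resize(s["pixels"][150:250,160:280],None,fx=6.5,fy=6,interpolation=cv2.INTER_CUBIC)
a=cv2.resize(s["pixels"][155:245,175:275],(600,540),interpolation=cv2.INTER_CUBIC); save("side1",a)
b=cv2.resize(t["pixels"][165:260,205:285],(480,570),interpolation=cv2.INTER_CUBIC); save("top1",b)
print(proj(t,[[0,0,0],[.192,.462,.23]]),onz(t,(245,222),.05))
E
```

```text
[[123.02280937 417.99056455]
 [-99.11351299 348.16273539]] [ 0.52138519 -0.30410784  0.05      ]
```

View pics/side1.png

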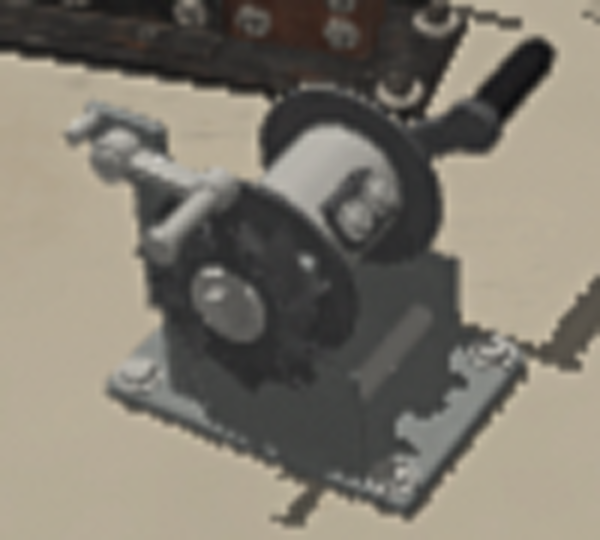

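View pics/top1.png

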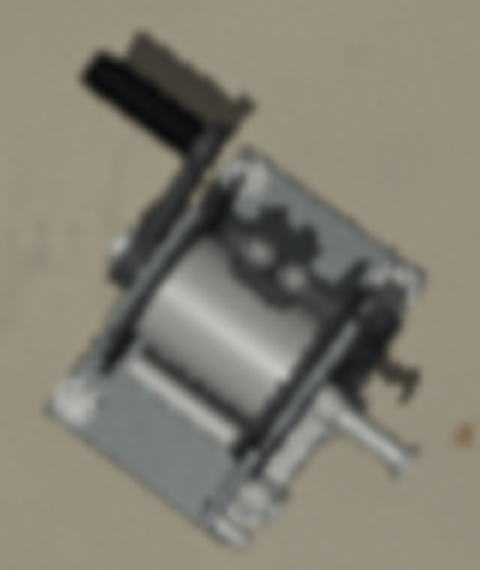

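In the side crop the base corners are at about (108,385), (408,512) and (525,360), the pin runs from (225,185) to its head at (160,240), and the handle's outer end is at (540,55). In the top crop the corners are (45,410), (240,548), (425,278) and (247,148), the pin head is at (403,460), and the handle runs from (97,75) to (195,140).

```bash
cat >> h.py <<'E'
def tt(x,y): return ((x+.5)/6-.5+205,(y+.5)/6-.5+165)
def ss(x,y): return ((x+.5)/6-.5+175,(y+.5)/6-.5+155)
E
python3 - <<'E'
from h import *
import pickle
s,t=pickle.load(open("c0.pkl","rb"))
np.set_printoptions(precision=4,suppress=True)
C=[onz(t,tt(*p),.01) for p in [(45,410),(240,548),(425,278),(247,148)]]
S=[onz(s,ss(*p),.01) for p in [(108,385),(408,512),(525,360)]]
print(np.array(C),np.array(S))
print("sides",[np.linalg.norm(C[i]-C[i-1]) for i in range(4)],np.linalg.norm(S[1]-S[0]),np.linalg.norm(S[2]-S[1]))
ex=(C[2]-C[1])+(C[3]-C[0]); ey=(C[0]-C[1])+(C[3]-C[2])
print("ang ex",np.arctan2(ex[1],ex[0]),"from ey",np.arctan2(-ey[0],ey[1]), "side",np.arctan2(*(S[1]-S[0])[1::-1]),np.arctan2(*(S[2]-S[1])[1::-1])-np.pi/2)
print("ctr",np.mean(C,0),(S[0]+S[2])/2)
print("head",tri(t,tt(403,460),s,ss(162,238)))
print("handle end",tri(t,tt(97,75),s,ss(540,55)))
print("pin root",tri(t,tt(335,412),s,ss(222,190)))
for n,(u) in dict(fl=(190,142),bolt=(250,152),key=(335,259)).items(): print(n,onz(t,u,.01))
E
```

```text
[[ 0.4927 -0.2164  0.01  ]
 [ 0.4344 -0.3052  0.01  ]
 [ 0.5569 -0.3844  0.01  ]
 [ 0.6136 -0.3026  0.01  ]] [[ 0.438  -0.3032  0.01  ]
 [ 0.5588 -0.3905  0.01  ]
 [ 0.6158 -0.3073  0.01  ]]
sides [np.float64(0.14844930742890858), np.float64(0.10621643562597792), np.float64(0.14586326977162367), np.float64(0.09955550818560412)] 0.1489935678153496 0.10085183360301209
ang ex -0.5967706648183669 from ey -0.5931102390701855 side -0.6257481492918523 -0.6008922384897805
ctr [ 0.5244 -0.3022  0.01  ] [ 0.5269 -0.3052  0.01  ]
head (array([ 0.4718, -0.3696,  0.1444]), np.float64(0.002432452761899993))
handle end (array([ 0.6265, -0.2424,  0.1226]), np.float64(0.005479672814142262))
pin root (array([ 0.4921, -0.3425,  0.1429]), np.float64(0.007022133095948221))
fl [ 0.7414 -0.1438  0.01  ]
bolt [ 0.7179 -0.3109  0.01  ]
key [ 0.4324 -0.5465  0.01  ]
```

```bash
cat >> h.py <<'E'
C0=np.array([.525,-.3035,0]);PSI=-.603
def own(p): # own -> world
    c,s_=np.cos(PSI),np.sin(PSI); p=np.array(p,float); return C0+np.array([c*p[0]-s_*p[1],s_*p[0]+c*p[1],p[2]])
def plan(wps,start=None):
    """wps: (x,y,z,yaw of tool y) world; prints jog rows relative to the current pose"""
    o=readout.get_obs(); p0=np.array(o["eef_pos"]); R=Rot.from_quat(o["tool_rot"]).as_matrix(); y0=np.arctan2(R[1,1],R[0,1])
    X=np.array([np.sin(y0),-np.cos(y0),0])*1.; Y=np.array([np.cos(y0),np.sin(y0),0]); X=np.cross(Y,[0,0,-1.])
    print("at",p0.round(4),"yaw",round(y0,3))
    for w in wps:
        d=np.array(w[:3])-p0
        print("x %.0f y %.0f z %.0f spin %.1f"%(d@X*1e3,d@Y*1e3,-d[2]*1e3,np.degrees(y0-w[3])))
E
python3 - <<'E'
from h import *
import pickle
s,t=pickle.load(open("c0.pkl","rb"))
print("bar", tri(t,(140,208),s,(228,92)), onz(t,(140,208),.2), onz(t,(35,130),.68))
r=.33; W=[]
for a,rr in [(66,.45),(66,.39),(60,r),(50,r),(40,r),(30,r),(20,r),(10,r)]: W.append((rr*np.cos(np.radians(a)),rr*np.sin(np.radians(a)),.30,np.radians(a)))
plan(W)
E
```

```text
bar (array([ 0.54011984, -0.08219495,  0.24391086]), np.float64(0.022826089917137565)) [ 0.53331558 -0.07065988  0.2       ] [ 0.56496944 -0.0788254   0.68      ]
at [0.1917 0.4614 0.2308] yaw 1.177
x -11 y -50 z -69 spin 1.4
x -10 y -110 z -69 spin 1.4
x -43 y -172 z -69 spin 7.4
x -99 y -185 z -69 spin 17.4
x -152 y -207 z -69 spin 27.4
x -201 y -238 z -69 spin 37.4
x -243 y -276 z -69 spin 47.4
x -278 y -322 z -69 spin 57.4
```

>>> jog_arm(
  motion=[
    {"x": -10, "y": -40, "z": -40, "spin": 1},
    {"x": -10, "y": -95, "z": -65, "spin": 2},
    {"x": -35, "y": -150, "z": -70, "spin": 7},
    {"x": -85, "y": -182, "z": -70, "spin": 16},
    {"x": -140, "y": -205, "z": -70, "spin": 26},
    {"x": -190, "y": -232, "z": -70, "spin": 36},
    {"x": -240, "y": -270, "z": -70, "spin": 46},
    {"x": -278, "y": -320, "z": -70, "spin": 56},
  ],
)

```text
validation failed for argument at $.mo...
```

Run:
```python
from h import *
r=.33; W=[]
for a,rr in [(0,r),(-10,r),(-20,r),(-30,r),(-38,.35),(-38,.40),(-37,.45),(-37,.50)]: W.append((rr*np.cos(np.radians(a)),rr*np.sin(np.radians(a)),.30,max(np.radians(a),PSI)))
plan(W)
```

```text
at [0.1917 0.4614 0.2308] yaw 1.177
x -305 y -373 z -69 spin 67.4
x -322 y -428 z -69 spin 77.4
x -330 y -485 z -69 spin 87.4
x -327 y -542 z -69 spin 97.4
x -337 y -593 z -69 spin 102.0
x -386 y -606 z -69 spin 102.0
x -436 y -612 z -69 spin 102.0
x -484 y -624 z -69 spin 102.0
```

>>> jog_arm(
  motion=[
    {"x": -10, "y": -40, "z": -40, "spin": 1, "fingers": -1},
    {"x": -10, "y": -95, "z": -65, "spin": 2, "fingers": -1},
    {"x": -35, "y": -150, "z": -70, "spin": 7, "fingers": -1},
    {"x": -85, "y": -182, "z": -70, "spin": 16, "fingers": -1},
    {"x": -140, "y": -205, "z": -70, "spin": 26, "fingers": -1},
    {"x": -190, "y": -232, "z": -70, "spin": 36, "fingers": -1},
    {"x": -240, "y": -270, "z": -70, "spin": 46, "fingers": -1},
    {"x": -278, "y": -320, "z": -70, "spin": 56, "fingers": -1},
  ],
)

```text
clock: 1.2
eef_pos: [0.3267, 0.0583, 0.3012]
tool_rot: [0.635, 0.772, 0.0, 0.0]
ft_force: [0.8, 0.8, 0.1]
grip_width: 0.0853
grasp_force: 0.0
```

Run:
```python
from h import *
r=.33; W=[]
for a,rr in [(0,r),(-10,r),(-20,r),(-30,r),(-38,.35),(-38,.40),(-37,.45),(-37,.50)]: W.append((rr*np.cos(np.radians(a)),rr*np.sin(np.radians(a)),.30,max(np.radians(a),PSI)))
plan(W)
```

```text
at [0.3267 0.0583 0.3012] yaw 0.194
x -58 y -8 z 1 spin 11.1
x -113 y -24 z 1 spin 21.1
x -165 y -49 z 1 spin 31.1
x -211 y -83 z 1 spin 41.1
x -259 y -103 z 1 spin 45.7
x -297 y -70 z 1 spin 45.7
x -329 y -31 z 1 spin 45.7
x -366 y 2 z 1 spin 45.7
```

>>> jog_arm(
  motion=[
    {"x": -58, "y": -8, "z": 0, "spin": 10.5, "fingers": 0},
    {"x": -113, "y": -24, "z": 0, "spin": 21, "fingers": 0},
    {"x": -165, "y": -49, "z": 0, "spin": 31, "fingers": 0},
    {"x": -211, "y": -83, "z": 0, "spin": 41, "fingers": 0},
    {"x": -259, "y": -103, "z": 0, "spin": 45.7, "fingers": 0},
    {"x": -297, "y": -70, "z": 0, "spin": 45.7, "fingers": 0},
    {"x": -329, "y": -31, "z": 0, "spin": 45.7, "fingers": 0},
    {"x": -366, "y": 0, "z": 0, "spin": 45.7, "fingers": 0},
  ],
)

```text
clock: 2.2
eef_pos: [0.3993, -0.2996, 0.3011]
tool_rot: [0.884, 0.467, 0.0, -0.0]
ft_force: [0.4, 0.1, 1.1]
grip_width: 0.0428
grasp_force: 0.0
```

Run:
```python
from h import *
import pickle
o=readout.get_obs(); print(o["eef_pos"],o["grip_width"],o["clock"])
w=camera("wrist"); t=camera("top"); s=camera("side"); pickle.dump((w,t,s),open("c1.pkl","wb"))
save("wrist2",cv2.resize(w["pixels"],(768,576)))
print(proj(w,[own((-.05,-.051,.142)),own((-.005,-.075,.140)),own((.05,.083,.1226))])*1.5)
plan([(*own((-.005,-.070,.20))[:3],PSI)])
```

```text
[ 0.39928025 -0.299598    0.30111629] 0.042794716146346466 2.2
[[457.43888902 244.99300589]
 [518.88689565 278.38418865]
 [621.00879308  32.22136568]]
at [ 0.399  -0.2993  0.2993] yaw -0.598
x -2 y 101 z 99 spin 0.3
```

View pics/wrist2.png

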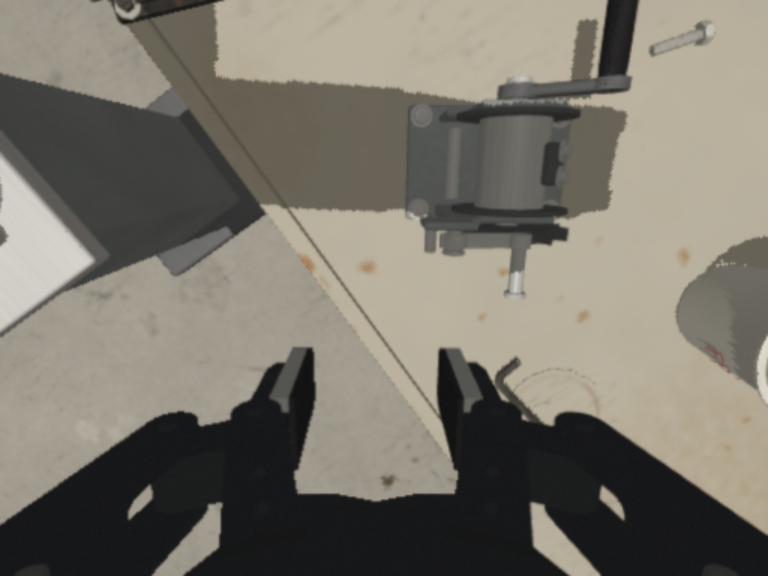

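The wrist view is square to the winch. The pivot is at (454,241), the pin runs from (519,245) to the end of its head at (515,298), and the pivot boss sticks out to (454,255).

Run:
```python
from h import *
import pickle
w,t,s=pickle.load(open("c1.pkl","rb"))
Rz=Rot.from_euler("z",PSI).as_matrix()
for n,u,z in [("pivot",(454,241),.142),("root",(519,247),.141),("head end",(515,298),.141),("boss end",(454,256),.142),("arm end/handle root",(615,80),.12),("handle mid?",(622,30),.1226),("corner",(408,105),.01),("corner",(410,216),.01)]:
    print(n,(Rz.T@(onz(w,(u[0]/1.5,u[1]/1.5),z)-C0)).round(4))
```

```text
pivot [-0.0525 -0.0482  0.142 ]
root [-0.0074 -0.0524  0.141 ]
head end [-0.0068 -0.0892  0.141 ]
boss end [-0.0519 -0.0587  0.142 ]
arm end/handle root [0.052  0.0558 0.12  ]
handle mid? [0.0504 0.0842 0.1226]
corner [-0.0772  0.0539  0.01  ]
corner [-0.0727 -0.0458  0.01  ]
```

Run:
```python
from h import *
plan([(*own((-.007,-.073,z)),PSI) for z in (.2,.16,.122)])
```

```text
at [ 0.399  -0.2993  0.2993] yaw -0.598
x -5 y 99 z 99 spin 0.3
x -5 y 99 z 139 spin 0.3
x -5 y 99 z 177 spin 0.3
```

>>> jog_arm(
  motion=[
    {"x": -3, "y": 50, "z": 35, "spin": 0, "fingers": 0},
    {"x": -5, "y": 99, "z": 60, "spin": 0, "fingers": 0},
    {"x": -5, "y": 99, "z": 95, "spin": 0, "fingers": 0},
    {"x": -5, "y": 99, "z": 125, "spin": 0, "fingers": 0},
    {"x": -5, "y": 99, "z": 125, "spin": 0, "fingers": 0},
  ],
)

```text
clock: 2.98
eef_pos: [0.4748, -0.3566, 0.174]
tool_rot: [0.884, 0.467, -0.001, -0.003]
ft_force: [-1.3, -0.7, -0.4]
grip_width: 0.0422
grasp_force: 0.0
```

Run:
```python
from h import *
w=camera("wrist"); save("wrist3",cv2.resize(w["pixels"],(640,480)))
plan([(*own((-.007,-.073,z)),PSI) for z in (.122,)])
```

```text
at [ 0.476  -0.3575  0.1763] yaw -0.598
x -1 y 3 z 54 spin 0.3
```

View pics/wrist3.png

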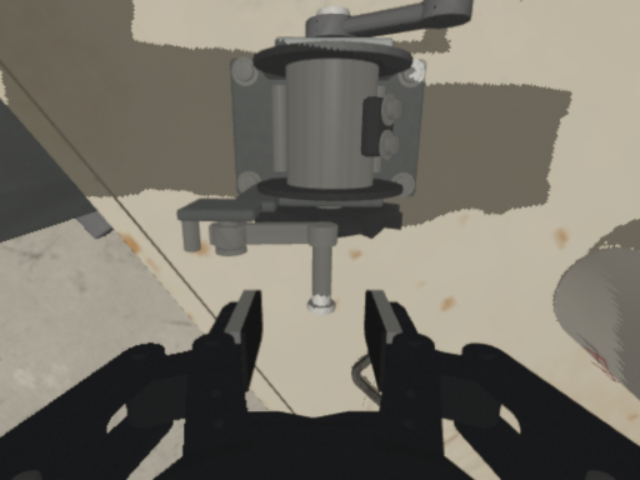

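Pin is at columns 313–330, ending at (321,305). The fingers straddle it, centred about 3 mm to the left. Descend, grip.

>>> jog_arm(
  motion=[
    {"x": -1, "y": 3, "z": 20, "spin": 0, "fingers": 0},
    {"x": -1, "y": 3, "z": 40, "spin": 0, "fingers": 0},
    {"x": -1, "y": 3, "z": 53, "spin": 0, "fingers": 0},
    {"x": -1, "y": 3, "z": 53, "spin": 0, "fingers": 0.5},
    {"x": -1, "y": 3, "z": 53, "spin": 0, "fingers": 1},
    {"x": -1, "y": 3, "z": 53, "spin": 0, "fingers": 1},
    {"x": -1, "y": 3, "z": 53, "spin": 0, "fingers": 1},
  ],
)

```text
clock: 3.9
eef_pos: [0.4776, -0.3597, 0.1244]
tool_rot: [0.884, 0.467, -0.001, -0.002]
ft_force: [-5.3, 4.3, 3.0]
grip_width: 0.008
grasp_force: 58.8
```

>>> jog_arm(
  motion=[
    {"x": 0, "y": -2, "z": -14, "spin": 0, "fingers": 1},
    {"x": 0, "y": -8, "z": -26.5, "spin": 0, "fingers": 1},
    {"x": 0, "y": -17, "z": -36.5, "spin": 0, "fingers": 1},
    {"x": 0, "y": -29, "z": -43, "spin": 0, "fingers": 1},
    {"x": 0, "y": -42, "z": -46, "spin": 0, "fingers": 1},
    {"x": 0, "y": -56, "z": -45, "spin": 0, "fingers": 1},
    {"x": 0, "y": -66, "z": -41, "spin": 0, "fingers": 1},
    {"x": 0, "y": -66, "z": -41, "spin": 0, "fingers": 1},
  ],
)

```text
clock: 4.9
eef_pos: [0.4273, -0.3252, 0.1725]
tool_rot: [0.884, 0.467, 0.004, 0.006]
ft_force: [-3.5, 5.9, 24.5]
grip_width: 0.0072
grasp_force: 62.3
```

Run:
```python
from h import *
s=camera("side");t=camera("top"); w=camera("wrist")
a=cv2.resize(s["pixels"][140:240,160:280],(480,400),interpolation=cv2.INTER_CUBIC)
b=cv2.resize(w["pixels"],(533,400))[:,150:]
save("p4",np.hstack([a[:, :410],b]))
o=readout.get_obs(); print(o["ft_force"],o["grip_width"],o["eef_pos"])
```

```text
[-3.40342382  6.02211237 25.83281988] 0.00719450343670503 [ 0.42733871 -0.32525509  0.17252388]
```

View pics/p4.png

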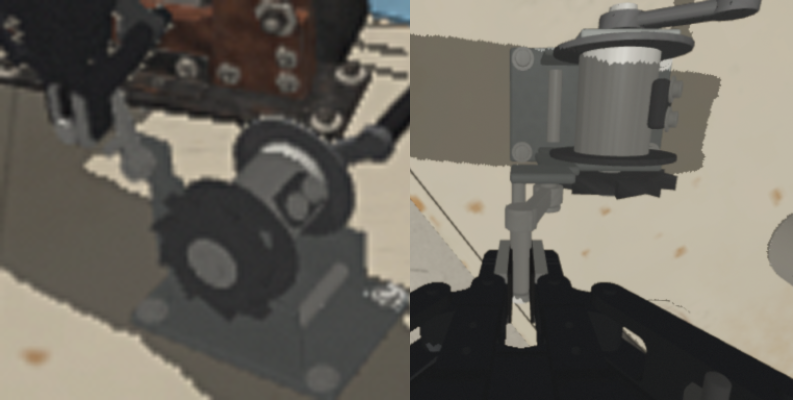

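The pawl is laid over, with the pin held in the fingers at (520,265) in the wrist half. Release it so it falls on its rest, then rise.

>>> jog_arm(
  motion=[
    {"x": 0, "y": 0, "z": 0, "spin": 0, "fingers": 0.5},
    {"x": 0, "y": 0, "z": 0, "spin": 0, "fingers": 0},
    {"x": 0, "y": 0, "z": 0, "spin": 0, "fingers": 0},
    {"x": 0, "y": 0, "z": -20, "spin": 0, "fingers": 0},
    {"x": 0, "y": 0, "z": -50, "spin": 0, "fingers": 0},
    {"x": 0, "y": 0, "z": -80, "spin": 0, "fingers": 0},
    {"x": 0, "y": 0, "z": -110, "spin": 0, "fingers": 0},
  ],
)

```text
clock: 5.92
eef_pos: [0.424, -0.324, 0.2745]
tool_rot: [0.884, 0.467, -0.001, -0.001]
ft_force: [0.0, -0.4, 0.3]
grip_width: 0.0425
grasp_force: 0.0
```

Run:
```python
from h import *
import pickle
s=camera("side"); w=camera("wrist"); t=camera("top"); pickle.dump((w,t,s),open("c2.pkl","wb"))
a=cv2.resize(s["pixels"][140:240,160:260],(360,360),interpolation=cv2.INTER_CUBIC)
b=cv2.resize(w["pixels"],(480,360))
save("p5",np.hstack([a,b[:,40:]]))
print(readout.get_obs()["eef_pos"],(proj(w,[own((-.052-.0256,-.077,.1795)),own((-.05,-.077,.19))])*(480/512)).round(0)+[320,0])
```

```text
[ 0.42506241 -0.32468252  0.27536517] [[546. 186.]
 [577. 189.]]
```

View pics/p5.png

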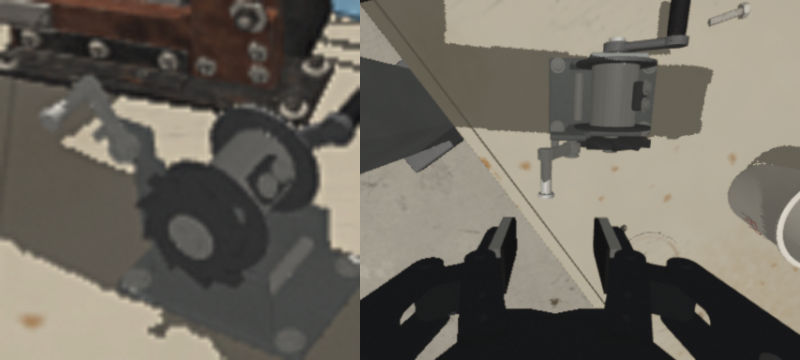

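The pawl is at its rest: pin at (545,180), predicted (546,186). Now to the crank handle.

Run:
```python
from h import *
plan([(*own((.050,.083,z)),PSI) for z in (.24,.2,.104)])
```

```text
at [ 0.4251 -0.3247  0.2754] yaw -0.598
x 157 y 121 z 35 spin 0.3
x 157 y 121 z 75 spin 0.3
x 157 y 121 z 171 spin 0.3
```

>>> jog_arm(
  motion=[
    {"x": 45, "y": 35, "z": 0, "spin": 0, "fingers": 0},
    {"x": 90, "y": 70, "z": 0, "spin": 0, "fingers": 0},
    {"x": 130, "y": 105, "z": 10, "spin": 0, "fingers": 0},
    {"x": 157, "y": 121, "z": 30, "spin": 0, "fingers": 0},
    {"x": 157, "y": 121, "z": 75, "spin": 0, "fingers": 0},
    {"x": 157, "y": 121, "z": 100, "spin": 0, "fingers": 0},
    {"x": 157, "y": 121, "z": 100, "spin": 0, "fingers": 0},
  ],
)

```text
clock: 6.95
eef_pos: [0.6103, -0.2611, 0.1691]
tool_rot: [0.884, 0.467, -0.003, -0.004]
ft_force: [0.5, -0.2, 0.9]
grip_width: 0.0429
grasp_force: 0.0
```

Run:
```python
from h import *
w=camera("wrist"); b=cv2.resize(w["pixels"],(512,384)); save("p6",b)
plan([(*own((.050,.083,z)),PSI) for z in (.104,)])
print(proj(w,[own((.05,.083,.1226)),own((.05,.057,.1226)),own((.05,.109,.1226))]))
```

```text
at [ 0.6116 -0.2618  0.1719] yaw -0.598
x -0 y 2 z 68 spin 0.3
[[257.35865844 216.89501715]
 [256.93428773 251.63038081]
 [257.81889278 179.62811999]]
```

View pics/p6.png

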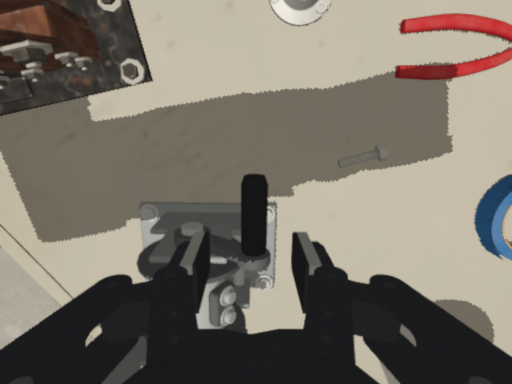

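The handle is at (254,175–255), between the fingers. Descend and grip.

>>> jog_arm(
  motion=[
    {"x": 0, "y": 0, "z": 25, "spin": 0, "fingers": 0},
    {"x": 0, "y": 0, "z": 50, "spin": 0, "fingers": 0},
    {"x": 0, "y": 0, "z": 66, "spin": 0, "fingers": 0},
    {"x": 0, "y": 0, "z": 66, "spin": 0, "fingers": 0.5},
    {"x": 0, "y": 0, "z": 66, "spin": 0, "fingers": 1},
    {"x": 0, "y": 0, "z": 66, "spin": 0, "fingers": 1},
    {"x": 0, "y": 0, "z": 66, "spin": 0, "fingers": 1},
  ],
)

```text
clock: 7.88
eef_pos: [0.6124, -0.262, 0.1086]
tool_rot: [0.884, 0.467, -0.0, -0.0]
ft_force: [-3.4, 1.5, -1.4]
grip_width: 0.0159
grasp_force: 58.8
```

Run:
```python
from h import *
o=readout.get_obs()
Rz=Rot.from_euler("z",PSI).as_matrix(); p=Rz.T@(np.array(o["eef_pos"])-C0)+[0,0,.0187-.09]; print(p,np.hypot(p[0],p[2]),np.arctan2(p[0],p[2]))
```

```text
[0.04842287 0.08377986 0.03732844] 0.0611407120402387 0.9140625172912243
```

>>> jog_arm(
  motion=[
    {"x": 0, "y": -8, "z": -9, "spin": 0, "fingers": 1},
    {"x": 0, "y": -17.5, "z": -16, "spin": 0, "fingers": 1},
    {"x": 0, "y": -28, "z": -21.5, "spin": 0, "fingers": 1},
    {"x": 0, "y": -40, "z": -24.5, "spin": 0, "fingers": 1},
    {"x": 0, "y": -49, "z": -25, "spin": 0, "fingers": 1},
    {"x": 0, "y": -49, "z": -25, "spin": 0, "fingers": 1},
    {"x": 0, "y": -49, "z": -25, "spin": 0, "fingers": 1},
  ],
)

```text
clock: 8.75
eef_pos: [0.5804, -0.2395, 0.1411]
tool_rot: [0.884, 0.467, 0.006, 0.01]
ft_force: [6.7, -6.7, 8.5]
grip_width: 0.0157
grasp_force: 59.6
```

Run:
```python
from h import *
o=readout.get_obs();print(o["ft_force"])
Rz=Rot.from_euler("z",PSI).as_matrix(); p=Rz.T@(np.array(o["eef_pos"])-C0)+[0,0,.0187-.09]; print(p,np.hypot(p[0],p[2]),np.arctan2(p[0],p[2]))
```

```text
[ 6.74045099 -6.66188114  8.52643083]
[0.00931119 0.08407684 0.06975429] 0.07037299778761097 0.13270105824364542
```

>>> jog_arm(
  motion=[
    {"x": 0, "y": -6, "z": 1, "spin": 0, "fingers": 1},
    {"x": 0, "y": -11, "z": 2, "spin": 0, "fingers": 1},
    {"x": 0, "y": -11, "z": 2, "spin": 0, "fingers": 1},
    {"x": 0, "y": -11, "z": 2, "spin": 0, "fingers": 1},
  ],
)

```text
clock: 9.25
eef_pos: [0.5751, -0.2358, 0.1425]
tool_rot: [0.884, 0.467, 0.009, 0.015]
ft_force: [9.9, -9.1, 15.5]
grip_width: 0.0156
grasp_force: 59.3
```

Run:
```python
from h import *
o=readout.get_obs();print(o["ft_force"])
Rz=Rot.from_euler("z",PSI).as_matrix(); R=Rot.from_quat(o["tool_rot"]).as_matrix()
p=Rz.T@(np.array(o["eef_pos"])-R[:,2]*.0187-C0)+[0,0,-.09]; print(p,np.hypot(p[0],p[2]),np.arctan2(p[0],p[2]))
s=camera("side"); w=camera("wrist")
a=cv2.resize(s["pixels"][140:240,170:280],(440,400),interpolation=cv2.INTER_CUBIC)
save("p7",np.hstack([a,cv2.resize(w["pixels"],(512,384))[:,100:460][:, :360].copy() if 0 else cv2.resize(w["pixels"],(533,400))[:,100:460]]))
```

```text
[ 9.86306721 -9.12715413 15.45423444]
[0.0022427  0.08408272 0.07120027] 0.07123558297997316 0.031488103305368276
```

View pics/p7.png

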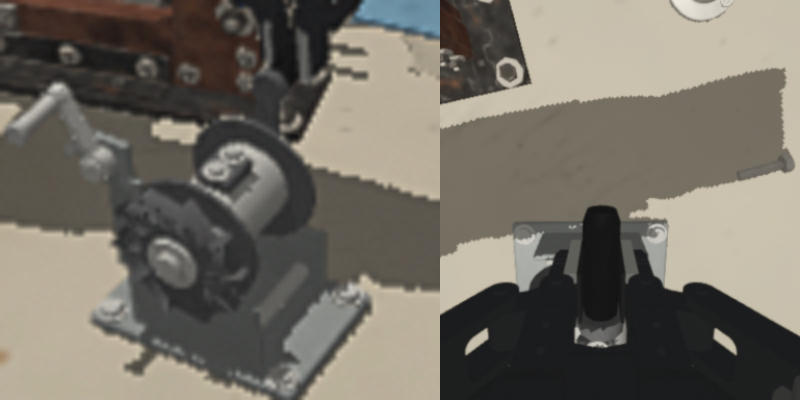

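The clamp is on top of the drum at (228,160) and the crank is upright. Release, rise and go back to the pin.

>>> jog_arm(
  motion=[
    {"x": 0, "y": 0, "z": 0, "spin": 0, "fingers": 0.5},
    {"x": 0, "y": 0, "z": 0, "spin": 0, "fingers": 0},
    {"x": 0, "y": 0, "z": 0, "spin": 0, "fingers": 0},
    {"x": 0, "y": 0, "z": -25, "spin": 0, "fingers": 0},
    {"x": 0, "y": 0, "z": -60, "spin": 0, "fingers": 0},
    {"x": 0, "y": 0, "z": -105, "spin": 0, "fingers": 0},
    {"x": 0, "y": 0, "z": -105, "spin": 0, "fingers": 0},
  ],
)

```text
clock: 10.22
eef_pos: [0.565, -0.2288, 0.2399]
tool_rot: [0.884, 0.468, 0.002, 0.002]
ft_force: [-0.1, -0.2, -0.1]
grip_width: 0.0429
grasp_force: 0.0
```

Run:
```python
from h import *
plan([(*own((-.0776,-.073,z)),PSI) for z in (.245,.2,.161)])
```

```text
at [ 0.565  -0.2288  0.2399] yaw -0.598
x -157 y -69 z -5 spin 0.3
x -157 y -69 z 40 spin 0.3
x -157 y -69 z 79 spin 0.3
```

>>> jog_arm(
  motion=[
    {"x": -40, "y": -18, "z": -5, "spin": 0, "fingers": 0},
    {"x": -85, "y": -37, "z": -5, "spin": 0, "fingers": 0},
    {"x": -130, "y": -57, "z": -5, "spin": 0, "fingers": 0},
    {"x": -157, "y": -69, "z": -5, "spin": 0, "fingers": 0},
    {"x": -157, "y": -69, "z": -5, "spin": 0, "fingers": 0},
    {"x": -157, "y": -69, "z": -5, "spin": 0, "fingers": 0},
  ],
)

```text
clock: 10.98
eef_pos: [0.4179, -0.3187, 0.2403]
tool_rot: [0.884, 0.468, -0.0, -0.001]
ft_force: [0.9, -0.8, -0.7]
grip_width: 0.0424
grasp_force: 0.0
```

Run:
```python
from h import *
s=camera("side"); w=camera("wrist"); import pickle; pickle.dump((w,s),open("c3.pkl","wb"))
a=cv2.resize(s["pixels"][140:240,170:280],(440,400),interpolation=cv2.INTER_CUBIC)
save("p8",np.hstack([a[:,:400],cv2.resize(w["pixels"],(533,400))[:,100:500]]))
plan([(*own((-.0776,-.073,z)),PSI) for z in (.161,)])
f=400/384
for n,P in dict(pin=own((-.0776,-.077,.1795)),pinend=own((-.0776,-.089,.1795)),h=own((0,.083,.15)),hend=own((0,.109,.15))).items(): print(n,proj(w,[P])*f+[300,0])
```

```text
at [ 0.4186 -0.3186  0.2406] yaw -0.597
x -0 y 2 z 80 spin 0.4
pin [[564.03764305 223.94378852]]
pinend [[563.88987132 239.8301033 ]]
h [[686.6358158  -25.46866787]]
hend [[692.25749085 -75.77432971]]
```

View pics/p8.png

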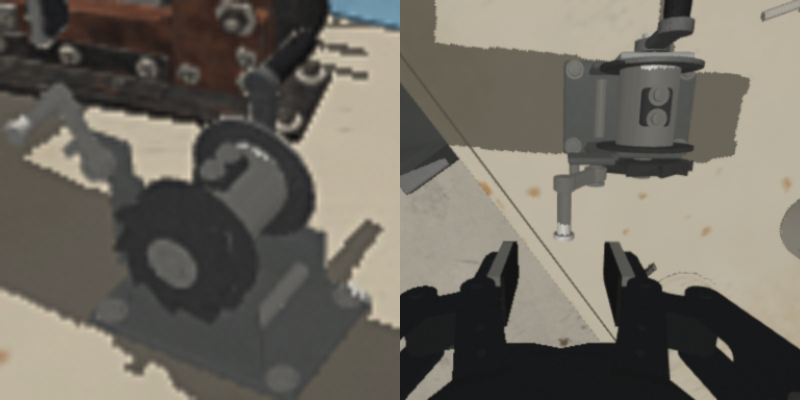

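The pin is at (564,180–238) as predicted. The drum seems to have shifted slightly at release: the clamp is at (656,106) in the wrist half. I'll check its angle in both views.

Run:
```python
from h import *
import pickle
w,s=pickle.load(open("c3.pkl","rb")); f=400/384
for a in (-.3,-.2,-.1,0,.1,.2):
    P=lambda r,y:own((r*np.sin(a),y,.09+r*np.cos(a)))
    pr=proj(w,[P(.038,0)])*f+[300,0]; q=(proj(s,[P(.038,0),P(.06,.057),P(.06,.083),P(.06,.109)])-[170,140])*4
    print(a,pr.round(0),q.round(0).tolist())
```

```text
-0.3 [[647. 111.]] [[201.0, 157.0], [239.0, 76.0], [261.0, 55.0], [282.0, 34.0]]
-0.2 [[652. 111.]] [[206.0, 158.0], [248.0, 77.0], [269.0, 55.0], [290.0, 35.0]]
-0.1 [[657. 111.]] [[211.0, 159.0], [256.0, 78.0], [277.0, 57.0], [298.0, 36.0]]
0 [[662. 111.]] [[217.0, 160.0], [264.0, 81.0], [286.0, 59.0], [306.0, 38.0]]
0.1 [[667. 111.]] [[222.0, 162.0], [273.0, 84.0], [294.0, 62.0], [315.0, 41.0]]
0.2 [[672. 111.]] [[227.0, 165.0], [281.0, 88.0], [302.0, 66.0], [323.0, 45.0]]
```

That last crop was my 11th picture viewed, one over the limit of 10. I'll view no more and work from numbers only, starting with the drum angle from the handle's dark mask.

Run:
```python
from h import *
import pickle
w,s=pickle.load(open("c3.pkl","rb"))
def pr(c,a,ys): return proj(c,[own((.06*np.sin(a),y,.09+.06*np.cos(a))) for y in ys])
g=w["pixels"].max(2)
for r in (1,4,8,12):
    k=np.where(g[r,320:400]<45)[0]+320; print("wrist row",r,k.min() if len(k) else None,k.max() if len(k) else None,len(k))
for a in (-.2,-.1,0,.1):
    print(a,[np.round(np.interp([12,8,4,1],p[::-1,1][::-1] if p[0,1]<p[-1,1] else p[::-1,1],p[:,0] if p[0,1]<p[-1,1] else p[::-1,0]),1) for p in [pr(w,a,np.linspace(.03,.109,20))]])
m=(s["pixels"].max(2)<45).astype(np.uint8); m[:, :228]=0; m[:,256:]=0; m[:145]=0; m[165:]=0
n,l,st,ce=cv2.connectedComponentsWithStats(m); print(st[1:][st[1:,4]>8],ce[1:][st[1:,4]>8])
for r in range(148,160,2):
    k=np.where(m[r])[0]; print(r,k.tolist())
for a in (-.2,-.1,0,.1): print(a,pr(s,a,[.057,.083,.109]).round(1).tolist())
```

```text
wrist row 1 351 375 25
wrist row 4 350 375 26
wrist row 8 350 374 25
wrist row 12 350 373 24
-0.2 [array([349.3, 349.7, 350.1, 350.4])]
-0.1 [array([358.3, 358.7, 359.1, 359.4])]
0 [array([367.2, 367.6, 368. , 368.4])]
0.1 [array([375.7, 376.2, 376.7, 377. ])]
[[237 145  14  16 114]] [[242.8245614  151.07894737]]
148 [239, 240, 241, 245, 246, 247, 248]
150 [238, 239, 243, 244, 245, 246, 247, 248]
152 [240, 241, 242, 243, 244, 245, 246, 247]
154 [238, 239, 240, 241, 242, 243, 244, 245, 246]
156 [237, 238, 239, 240, 241, 242, 243]
158 [239, 240, 241, 242]
-0.2 [[231.9, 159.2], [237.3, 153.9], [242.5, 148.7]]
-0.1 [[233.9, 159.6], [239.3, 154.2], [244.5, 149.0]]
0 [[236.1, 160.2], [241.4, 154.8], [246.6, 149.6]]
0.1 [[238.2, 160.9], [243.5, 155.5], [248.7, 150.3]]
```

>>> jog_arm(
  motion=[
    {"x": 0, "y": 1, "z": 30, "spin": 0, "fingers": 0},
    {"x": 0, "y": 1, "z": 60, "spin": 0, "fingers": 0},
    {"x": 0, "y": 1, "z": 78, "spin": 0, "fingers": 0},
    {"x": 0, "y": 1, "z": 78, "spin": 0, "fingers": 0.5},
    {"x": 0, "y": 1, "z": 78, "spin": 0, "fingers": 1},
    {"x": 0, "y": 1, "z": 78, "spin": 0, "fingers": 1},
    {"x": 0, "y": 1, "z": 78, "spin": 0, "fingers": 1},
  ],
)

```text
clock: 11.95
eef_pos: [0.4199, -0.3198, 0.1639]
tool_rot: [0.884, 0.468, 0.001, 0.001]
ft_force: [4.3, 0.4, -3.1]
grip_width: 0.0076
grasp_force: 59.0
```

Run:
```python
from h import *
o=readout.get_obs();print(o["ft_force"])
Rz=Rot.from_euler("z",PSI).as_matrix(); R=Rot.from_quat(o["tool_rot"]).as_matrix()
p=Rz.T@(np.array(o["eef_pos"])-R[:,2]*.0187-C0)-[-.052,0,.142]; print(p,np.hypot(p[0],p[2]),np.arctan2(p[2],p[0]))
```

```text
[ 4.28496765  0.36058288 -3.05259922]
[-0.02533849 -0.0730605   0.04057239] 0.04783468929574045 2.129054284106519
```

>>> jog_arm(
  motion=[
    {"x": 0, "y": 11, "z": -5.5, "spin": 0, "fingers": 1},
    {"x": 0, "y": 24, "z": -8, "spin": 0, "fingers": 1},
    {"x": 0, "y": 38, "z": -6.5, "spin": 0, "fingers": 1},
    {"x": 0, "y": 50, "z": -1, "spin": 0, "fingers": 1},
    {"x": 0, "y": 60, "z": 8, "spin": 0, "fingers": 1},
    {"x": 0, "y": 67.5, "z": 20, "spin": 0, "fingers": 1},
    {"x": 0, "y": 71, "z": 33, "spin": 0, "fingers": 1},
    {"x": 0, "y": 71, "z": 36, "spin": 0, "fingers": 1},
  ],
)

```text
clock: 12.95
eef_pos: [0.4772, -0.3598, 0.1262]
tool_rot: [0.884, 0.468, -0.0, -0.0]
ft_force: [-2.8, 3.8, 7.3]
grip_width: 0.0078
grasp_force: 74.4
```

Run:
```python
from h import *
o=readout.get_obs();print(o["ft_force"])
Rz=Rot.from_euler("z",PSI).as_matrix(); R=Rot.from_quat(o["tool_rot"]).as_matrix()
p=Rz.T@(np.array(o["eef_pos"])-R[:,2]*.0187-C0)-[-.052,0,.142]; print(p,np.hypot(p[0],p[2]),np.arctan2(p[2],p[0]))
```

```text
[-2.79154945  3.76779001  7.26369832]
[ 0.04459939 -0.07349975  0.00292132] 0.04469495999144338 0.06540780698443606
```

>>> jog_arm(
  motion=[
    {"x": 0, "y": 0, "z": 3, "spin": 0, "fingers": 1},
    {"x": 0, "y": 0, "z": 3, "spin": 0, "fingers": 0.5},
    {"x": 0, "y": 0, "z": 3, "spin": 0, "fingers": 0},
    {"x": 0, "y": 0, "z": 3, "spin": 0, "fingers": 0},
    {"x": 0, "y": 0, "z": -25, "spin": 0, "fingers": 0},
    {"x": 0, "y": 0, "z": -65, "spin": 0, "fingers": 0},
    {"x": 0, "y": -40, "z": -110, "spin": 0, "fingers": 0},
    {"x": 0, "y": -90, "z": -140, "spin": 0, "fingers": 0},
  ],
)

```text
clock: 13.95
eef_pos: [0.4033, -0.3097, 0.2691]
tool_rot: [0.884, 0.467, 0.0, 0.002]
ft_force: [-0.2, 0.7, -0.3]
grip_width: 0.0427
grasp_force: 0.0
```

>>> jog_arm(
  motion=[
    {"x": 0, "y": -20, "z": -10, "spin": 0, "fingers": 0},
    {"x": 0, "y": -40, "z": -10, "spin": 0, "fingers": 0},
    {"x": 0, "y": -40, "z": -10, "spin": 0, "fingers": 0},
  ],
)

```text
clock: 14.32
eef_pos: [0.3694, -0.2864, 0.2781]
tool_rot: [0.884, 0.467, 0.0, 0.001]
ft_force: [0.2, -0.4, 0.3]
grip_width: 0.0428
grasp_force: 0.0
```

Run:
```python
from h import *
import pickle
s,t,w=camera("side"),camera("top"),camera("wrist"); pickle.dump((w,t,s),open("c4.pkl","wb"))
o=readout.get_obs();print(o["eef_pos"],o["ft_force"])
def pin(c,th,y): 
    f=th-.133; return proj(c,[own((-.052+.0454*np.cos(f),yy,.142+.0454*np.sin(f))) for yy in y])
# pin head: bright spot in side view
g=s["pixels"].astype(int)
x0,y0,x1,y1=180,165,225,205
m=(g[y0:y1,x0:x1].min(2)>140); 
sub=g[y0:y1,x0:x1].max(2)
for th in (0,.05,.1,.15,.2,.4): print(th,"side",pin(s,th,[-.062,-.077,-.088]).round(1).tolist(),"wrist",pin(w,th,[-.062,-.088]).round(1).tolist())
for r in range(178,204): print(r," ".join("%3d"%v for v in g[r,186:222].max(1)))
```

```text
[ 0.3705698  -0.28715704  0.27717277] [-0.11156429  0.41619955 -0.68533697]
0 side [[206.8, 191.4], [203.1, 195.2], [200.3, 198.0]] wrist [[383.6, 171.6], [380.2, 197.2]]
0.05 side [[206.8, 190.6], [203.1, 194.4], [200.3, 197.3]] wrist [[384.8, 172.1], [381.4, 197.8]]
0.1 side [[206.8, 189.9], [203.0, 193.7], [200.2, 196.5]] wrist [[386.0, 172.6], [382.5, 198.5]]
0.15 side [[206.7, 189.1], [203.0, 192.9], [200.1, 195.7]] wrist [[387.1, 173.1], [383.6, 199.2]]
0.2 side [[206.6, 188.3], [202.8, 192.1], [200.0, 194.9]] wrist [[388.1, 173.6], [384.5, 199.8]]
0.4 side [[205.7, 185.0], [201.9, 188.8], [199.1, 191.6]] wrist [[390.9, 175.6], [387.1, 202.6]]
178 123  99 125 138  91  85  92  92  93  95  96  97  77  73  70  69  93 183 188 186 185 184 184 183 187 189 189 188 188 187 190 193  88  43  44  46
179 165 151 186 195 120  89  91  93  94  95  96  94  85  74  71  68  80 189 195 191 190 190 190 189 189 190 190 190 189 190 194 197 103  47  44  53
180 188 187 193 191 117  90  95  96  92  95  94  91  92  81  75  66  78 183 194 192 190 190 190 191 190 190 190 189 188 190 193 196 109  48  51  8
[... 2705 characters left out ...]
  93  93  92  87  92 100  98 100 101  78  48  45  46  49  60  61  61  54  49  47  47  48  48  50  50  49  48
200  92  93  92  93  93  91  93  92  92  92  93  94  88  66  95  99  99  94  67  48  46  53  74  92  97  94  83  68  57  48  46  47  47  50  47  49
201  93  93  92  93  91  92  92  92  93  93  93  93  71  46  54  76  80  67  50  46  49  74  94  95  95  94  95  95  86  65  51  47  48  48  47  48
202  92  92  93  93  92  93  92  92  92  92  93  93  71  55  47  50  48  47  48  46  52  91  96  93  91  91  94  94  97  95  71  49  46  47  46  48
203  93  91  93  94  92  93  92  93  92  92  92  94  93  82  65  58  48  47  48  47  58  93  95  92  89  90  92  92  93  96  96  67  49  48  47  48
```

Run:
```python
from h import *
import pickle
w,t,s=pickle.load(open("c4.pkl","rb"))
def pr(c,a,ys): return proj(c,[own((.06*np.sin(a),y,.09+.06*np.cos(a))) for y in ys])
for a in (-.2,-.1,0,.1,.2): print(a,"side",pr(s,a,[.057,.083,.109]).round(1).tolist(),"top",pr(t,a,[.065,.083,.1]).round(1).tolist())
m=(s["pixels"].max(2)<45)
for r in (148,150,152,154,156): print(r,(np.where(m[r,225:260])[0]+225).tolist())
mt=(t["pixels"].max(2)<45)
p=pr(t,0,[.083])[0].astype(int)
for r in range(p[1]-6,p[1]+7,2): print(r,(np.where(mt[r,p[0]-20:p[0]+20])[0]+p[0]-20).tolist())
# pin head in start picture
s0=pickle.load(open("c0.pkl","rb"))[0]["pixels"].max(2)
for r in range(186,200): print(r,s0[r,196:216].tolist())
```

```text
-0.2 side [[231.9, 159.2], [237.3, 153.9], [242.5, 148.7]] top [[219.0, 204.9], [212.9, 200.4], [207.2, 196.2]]
-0.1 side [[233.9, 159.6], [239.3, 154.2], [244.5, 149.0]] top [[220.5, 202.8], [214.4, 198.3], [208.6, 194.1]]
0 side [[236.1, 160.2], [241.4, 154.8], [246.6, 149.6]] top [[222.0, 200.8], [215.9, 196.3], [210.2, 192.1]]
0.1 side [[238.2, 160.9], [243.5, 155.5], [248.7, 150.3]] top [[223.5, 198.7], [217.4, 194.3], [211.7, 190.1]]
0.2 side [[240.3, 161.9], [245.6, 156.5], [250.7, 151.2]] top [[225.0, 196.8], [219.0, 192.3], [213.2, 188.1]]
148 [239, 240, 241, 245, 246, 247, 248]
150 [239, 242, 243, 244, 245, 246, 247, 248]
152 [240, 241, 242, 243, 244, 245, 246, 247]
154 [238, 239, 240, 241, 242, 243, 244, 245, 246]
156 [237, 238, 239, 240, 241, 242, 243]
190 [207, 208, 209, 210]
192 [206, 207, 208, 209, 210, 211, 212, 213]
194 [207, 208, 209, 210, 211, 212, 213, 214, 215]
196 [209, 210, 211, 212, 213, 214, 215, 216, 217, 218]
198 [212, 213, 214, 215, 216, 217, 218, 219, 220, 221]
200 [215, 216, 217, 218, 219, 220, 221, 222, 223]
202 [217, 218, 219, 220, 221, 222, 223, 224, 
[... 594 characters left out ...]
 89, 105, 149, 181, 170, 146, 117, 85, 74, 79, 51, 43, 46, 49, 49, 67]
193 [185, 187, 102, 97, 150, 177, 174, 170, 147, 116, 85, 60, 53, 78, 52, 45, 47, 58, 53, 68]
194 [185, 187, 121, 100, 134, 162, 151, 144, 117, 86, 60, 55, 61, 67, 52, 46, 46, 48, 61, 71]
195 [185, 181, 119, 96, 97, 103, 116, 123, 94, 67, 55, 51, 53, 59, 61, 49, 46, 45, 55, 66]
196 [184, 152, 84, 86, 94, 94, 93, 106, 85, 57, 54, 51, 54, 52, 56, 46, 46, 45, 53, 63]
197 [183, 144, 91, 76, 89, 95, 97, 97, 75, 52, 55, 53, 54, 51, 49, 46, 46, 45, 50, 55]
198 [185, 186, 161, 83, 73, 89, 92, 88, 64, 51, 49, 46, 49, 49, 49, 50, 45, 44, 45, 51]
199 [183, 187, 171, 89, 55, 61, 64, 60, 59, 53, 48, 48, 66, 93, 99, 99, 60, 46, 45, 50]
```

Numbers from the pictures:
- **Pawl:** the pin sits about 3 px lower than at the start, where the pawl was on a tooth's back slope. That puts it near 0 rad, in the bottom of the tooth space.
- **Drum:** about -0.04 rad.
- **Arm:** clear of everything.

Handing in.

Run:
```python
from workcell import bot
print(bot.job_done())
```

```text
the job is handed in; nothing more can be done
None
```

The job is handed in with no verdict returned: by my last camera measurements the drum is at about -0.04 rad (clamp up) and the pawl at about 0 rad in the teeth, the arm is clear and never went near the loose parts (not re-measured), and I viewed 11 pictures, one over the limit of 10.

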